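# Gauge a peg socket and fit the matching peg

## Robot

A 6-joint arm with a two-finger parallel gripper is mounted at the origin on the work surface. World frame = base frame: x ahead of the robot, y to its left, z up, the work surface at z = 0. Lengths are in m, angles in rad, forces in N, time in s.
With the tool pointing down it reaches from about 0.3 to 0.85 m from the base axis. Payload 5.4 kg.
Tool frame: the origin (TCP) lies midway between the tips of the shut fingers; the grasp point (between the pads) lies 19 mm behind it (hold_point_z is the distance from the TCP to the grasp point, in m); z points along the fingers, y is the direction in which the jaws open and shut (so a half turn about z gives the same grasp; the last joint's range is limited). The gripper opens to 85 mm and grips with 20 to 120 N. Pads are 22 mm wide; open, the fingers measure 114 mm over their backs; the gripper's body (76 mm by 85 mm) begins 54 mm behind the grasp point. The pads swing forward as they close: fully open they stand 13 mm farther back than shut.
Start: joints at [-1.493, 0.158, 1.597, -0, 1.386, -0.21], TCP at [0.163, -0.551, 0.231] pointing down, gripper open.
Joint ranges: [-2.91, 2.91], [-0.94, 2.29], [0.18, 2.7], [-1.29, 4.43], [0.17, 2.64], [-3, 3]. Speed limits (rad/s): [2.57, 2.57, 3.14, 3.14, 3.14, 3.14].

## Interface

Orientations are given as a unit quaternion [w, x, y, z].
In Python, from station import * gives the robot as it stands. The module is installed in compiled form; this text tells all that it offers.
- The arm moves only by the shell command python3 -m handwheel 'ROWS' [FORCE]. ROWS is JSON, a list that holds one entry, the list of rows, each a list of 7 numbers: the turn, a rotation vector about the world's x, y, z each as a share of 4 degrees, from -1 to 1, then the shift along the world's x, y, z each as a share of 25 mm, from -1 to 1, then the opening, from -1 (shut) to 1 (fully open), so that 0 is half open. In form: [[[rx, ry, rz, dx, dy, dz, hand], ...]]. A call has 1 to 20 rows; each row shifts and turns the commanded pose from where the row before left it; what a row does not reach is not made up. A row lasts 1/10 s, in which the tool goes at most 50 mm and 8.59 degrees, less where a joint would pass 70% of its speed; a pose out of reach is approached as far as the arm can. A call with a number of a shift or a turn outside -1 to 1 is refused whole. A call with a gripper value outside its range is refused whole. The fingers move at their own pace and stop on an object; FORCE is the grip in N (left out, the last holds). Time passes only in rows, so rows that do not move let the fingers close. It gives the time, the measured TCP pose, the force and the opening at its end, in the units of the state.
- get_obs(): the state, without advancing time (a new reading comes with each control period).
- capture(name): name is "scene" or "top" or "wrist"; returns (picture, depth): 384x512x3 uint8, red, green, blue; 384x512 float32, m along the optical axis (not along the pixel's ray), 0 where there is no reading.
- camera_model(name): a dict with "vfov" (degrees; the focal length in pixels is half the picture's height over the tangent of half this angle, whatever the lens; pixels are square), "cx", "cy" (the principal point, pixels), "dist" ([k1, k2, p1, p2, k3] as OpenCV has them; the pictures are not rectified), "R" (3x3) and "t" (3): a world point X has camera coordinates R X + t. Camera axes: x right, y down, z forward; pixel columns grow to the right and rows downward; lengths in m; the calibration is good to about 2 mm. A picture is of the moment at which its call begins: read the wrist's pose just before it. camera_model takes no time and is no camera call; for the wrist camera it gives the pose at the moment of the call.
- job_done(): hands the job in, once; it reports no verdict.
The state is a dict: "time_s": time; "joints": joint angles; "qvel": joint speeds; "joint_efforts": joint torques, N m; "tcp_pos": TCP position; "tool_rot": TCP orientation; "force": force on the tool from outside, world axes, zero at the start; "torque": the same for the moment, N m; "finger_gap": opening from 0.0 (shut) to 1.0 (fully open).
Only numpy, scipy, OpenCV 4.12 (cv2) and the standard library are available. Lean on these libraries where they do the work, as an engineer would, in place of code of your own. Each camera call takes 0.05 s, during which the arm holds its last target. There are 200 camera calls.

## Task

The middle peg of the slanted drying stand is missing and its socket may be shallow, medium or deep. Push the depth rod straight into the socket until it rests on the bottom, keep it still there for a moment to read the depth, and put the rod back upright in its holder; then take from the rack the one peg that will stand as far out as the two glued pegs beside it and seat it fully home in the socket. Leave the other two pegs standing in the rack and do not disturb the other things on the table.

Things in the scene. Friction and masses are not known exactly. Their poses are not given: they have to be found in the camera images.
- stand: Fixed slanted drying stand: thick wooden block 180 mm wide, its face (110 mm up the slope) leaning 0.44 rad (25.2 deg), rising towards the stand's +x, normal up and towards its -x (the robot at yaw 0). Origin: on the table under the face's middle. Two glued 18 x 30 mm pegs stand 50 mm out of the face, 65 mm left and right (+-y) of the empty socket in the middle.
- socket: Empty rectangular blind socket in the face, thin dark rim. Origin: centre of its mouth, in the face, 112 mm above the table. z: its axis, out of the face (25.2 deg from vertical); x: up the slope; y: along the width. Opening 21 mm (x) by 33 mm (y), plain edges. Its depth along the axis is unknown: 36, 54 or 72 mm; bottom rigid, flat, square to the axis.
- rack: Fixed wooden rack, 64 x 210 x 35 mm, origin at the centre of its underside; three pockets 25 mm deep (floor 10 mm above the table) in a row along its y axis at -68, 0 and +68 mm (21 x 33 mm) hold the loose pegs, in any order, each with its x along the rack's x.
- peg_a: Loose plain wooden peg, a bar 18 mm (its x) x 30 mm (its y) and 86 mm long (its z), about 50 g, standing upright in the rack. Origin: the centre of its foot, which narrows to 13 x 25 mm over the last 5 mm. Either half turn about z fits the socket. It stands 50 mm out of the face when the socket is 36 mm deep.
- peg_a_top (a point): Centre of the top end of that 86 mm peg.
- peg_b: Loose plain wooden peg, a bar 18 mm (its x) x 30 mm (its y) and 104 mm long (its z), about 50 g, standing upright in the rack. Origin: the centre of its foot, which narrows to 13 x 25 mm over the last 5 mm. Either half turn about z fits the socket. It stands 50 mm out of the face when the socket is 54 mm deep.
- peg_b_top (a point): Centre of the top end of that 104 mm peg.
- peg_c: Loose plain wooden peg, a bar 18 mm (its x) x 30 mm (its y) and 122 mm long (its z), about 50 g, standing upright in the rack. Origin: the centre of its foot, which narrows to 13 x 25 mm over the last 5 mm. Either half turn about z fits the socket. It stands 50 mm out of the face when the socket is 72 mm deep.
- peg_c_top (a point): Centre of the top end of that 122 mm peg.
- rod: Depth rod: a round aluminium rod 14 mm thick with a square dark wooden handle 24 x 24 mm (sides along its x and y) on top, about 100 g, standing upright in its holder. Origin: the centre of the flat tip (lower end, narrowing to 10 mm over 3 mm); z runs up to the handle, which covers 112 to 165 mm from the tip. Black rings round the rod 36, 54 and 72 mm from the tip show the depth.
- holder: Fixed dark wooden block 70 x 70 x 55 mm with one round upright hole, 20 mm wide and 45 mm deep (floor 10 mm above the table), in which the depth rod stands. Origin: centre of its underside.
- bowl: Bystander: small terracotta bowl, 100 mm wide, 45 mm high.
- jar: Bystander: white glaze jar, 60 mm wide, 80 mm high.
- tin: Bystander: steel tin, 70 mm wide, 100 mm high.
- tape: Bystander: ring of tape lying flat, 90 mm wide, 30 mm high.
- bottle: Bystander: green glass bottle, 66 mm wide, 190 mm high.
- spatula: Bystander: spatula lying on the table.
There are look-alikes about, which are no part of the job. Leave any purple look-alike of the peg_b alone. Leave any green look-alike of the holder alone.

How it is judged:
On the way:
1. the depth rod rests on the bottom of the socket, still for a moment (x of rod in the frame of socket between -0.012 and 0.012 m and y of rod in the frame of socket between -0.018 and 0.018 m and (z of rod in the frame of socket between -0.041 and -0.031 m or z of rod in the frame of socket between -0.059 and -0.049 m or z of rod in the frame of socket between -0.077 and -0.067 m) and linear speed of rod below 0.02 m/s), for 0.1 s.
At the end, for the whole second after the job is handed in: One peg is in the socket (foot within 8 mm of its axis, in line within 0.2 rad), its top 43 to 56 mm out of the face; the other two stand where they started in the rack (15 mm, 0.2 rad); the rod stands in its holder (tip within 12 mm of its axis, 4 to 16 mm high, 0.25 rad). All at rest (((z of peg_a_top in the frame of socket between 0.043 and 0.056 m and x of peg_a in the frame of socket between -0.008 and 0.008 m and y of peg_a in the frame of socket between -0.008 and 0.008 m and angle between the z axis of peg_a and the z axis of socket, either way round below 0.2 rad and linear speed of peg_a below 0.02 m/s and distance of each of peg_b, peg_c from where it was at the start of the episode below 0.015 m and angle between each of peg_b, peg_c's own z axis and vertical below 0.2 rad) or (z of peg_b_top in the frame of socket between 0.043 and 0.056 m and x of peg_b in the frame of socket between -0.008 and 0.008 m and y of peg_b in the frame of socket between -0.008 and 0.008 m and angle between the z axis of peg_b and the z axis of socket, either way round below 0.2 rad and linear speed of peg_b below 0.02 m/s and distance of each of peg_a, peg_c from where it was at the start of the episode below 0.015 m and angle between each of peg_a, peg_c's own z axis and vertical below 0.2 rad) or (z of peg_c_top in the frame of socket between 0.043 and 0.056 m and x of peg_c in the frame of socket between -0.008 and 0.008 m and y of peg_c in the frame of socket between -0.008 and 0.008 m and angle between the z axis of peg_c and the z axis of socket, either way round below 0.2 rad and linear speed of peg_c below 0.02 m/s and distance of each of peg_a, peg_b from where it was at the start of the episode below 0.015 m and angle between each of peg_a, peg_b's own z axis and vertical below 0.2 rad)) and horizontal distance between rod and holder below 0.012 m and height (world z) of rod between 0.004 and 0.016 m and angle between rod's own z axis and vertical below 0.25 rad and linear speed of rod below 0.02 m/s); the robot touches nothing.
It fails at once if a bystander is moved by more than 40 mm (distance of any of bowl, jar, tin, tape, bottle, spatula from where it was at the start of the episode above 0.04 m).
It also fails if it takes over 67 s, if anything falls off the work surface, if the arm or the gripper's body presses on something with over 40 N, if the wrist force passes 120 N, or if a joint passes its speed limit or range.

## Working session

There is one attempt and no reset: what is moved stays moved. The work goes in short steps, Python scripts to look and compute and a shell command to move; the robot and the scene stay as the last step left them, time stands still between calls to the robot, and variables do not carry over. Pictures are saved under pics/ and viewed, about 8 in all and at most 12, crops included, and the job is handed in when it is done.

```bash
mkdir -p pics
python3 - <<'E'
from station import *
import cv2,numpy as np
o=get_obs();print({k:np.round(v,3).tolist() for k,v in o.items()})
ims=[]
for n in("scene","top","wrist"):
    p,d=capture(n);m=camera_model(n);np.savez(n+"0.npz",p=p,d=d,**{k:np.array(v) for k,v in m.items()})
    print(n,m["vfov"],m["cx"],m["cy"],np.round(m["dist"],3),np.round(m["t"],3).tolist(),np.round(m["R"],3).tolist(),(d>0).mean())
    ims.append(p[:,:,::-1])
cv2.imwrite("pics/a.png",cv2.resize(ims[0],(800,600)));cv2.imwrite("pics/b.png",cv2.resize(ims[1],(800,600)))
E
```

```text
{'time_s': 0.0, 'joints': [-1.493, 0.159, 1.598, -0.0, 1.386, -0.21], 'qvel': [-0.002, -0.0, -0.002, -0.0, -0.001, 0.001], 'joint_efforts': [-0.0, -39.6, -33.143, -0.0, 0.008, -0.0], 'tcp_pos': [0.163, -0.551, 0.23], 'tool_rot': [-0.001, 0.99, 0.143, 0.0], 'force': [-0.528, -0.644, 0.589], 'torque': [0.013, -0.002, 0.002], 'finger_gap': 1.001}
scene 56.81178056580883 253.70495060428271 190.81639260528075 [-0.055  0.     0.     0.     0.   ] [0.481, -0.071, 1.363] [[-0.85, 0.527, 0.0], [0.329, 0.53, -0.781], [-0.412, -0.664, -0.624]] 0.995849609375
top 50.75236135618826 255.1371779141279 196.6869844185888 [0.017 0.    0.    0.    0.   ] [-0.036, 0.553, 1.098] [[0.011, -1.0, 0.01], [-0.992, -0.012, -0.124], [0.124, -0.009, -0.992]] 0.9960734049479166
wrist 58.44798581977086 255.01394094821708 190.68179880534223 [-0.09  0.    0.    0.    0.  ] [-0.575, -0.041, 0.382] [[0.284, -0.959, -0.001], [-0.907, -0.269, 0.323], [-0.31, -0.091, -0.946]] 0.9960886637369791
```

View pics/a.png

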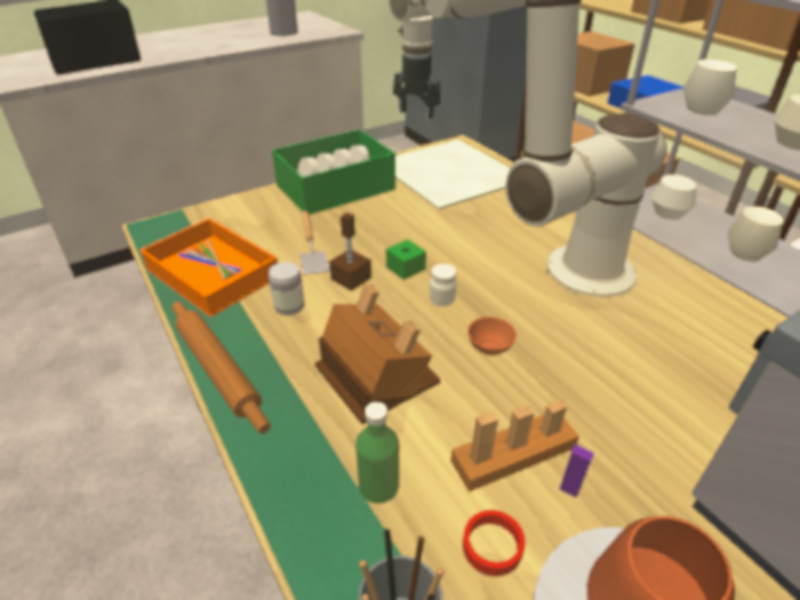

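View pics/b.png

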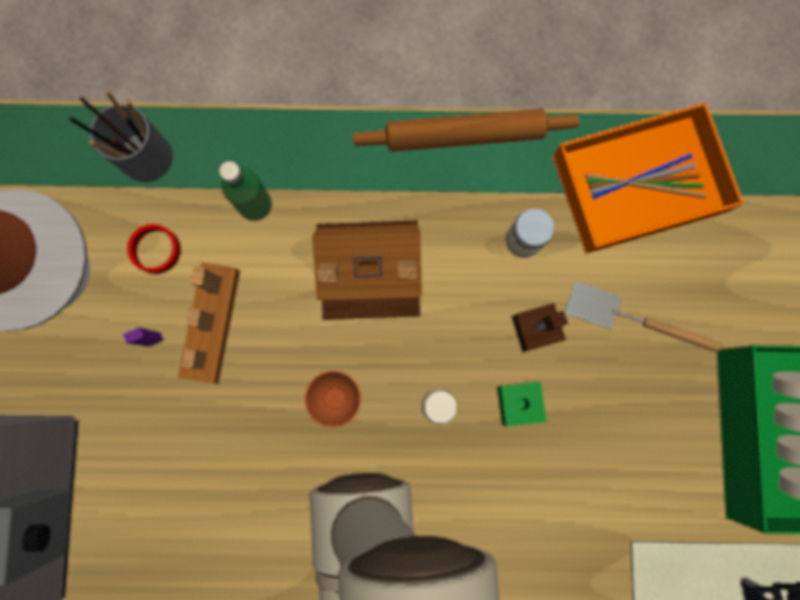

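The top view (800x600) shows the rod in the dark brown holder at (540,325); the green look-alike holder is at (522,403). The pegs stand in the rack at (205,275), (205,318) and (195,358), with the purple look-alike at (142,337). The stand is at (367,270) with its socket at (367,267). I choose the brown holder and the three rack pegs.

```bash
cat > h.py <<'E'
from station import *
import cv2,numpy as np
from scipy.spatial.transform import Rotation as Ro
def K(m):
    f=192/np.tan(np.radians(float(m["vfov"]))/2);return np.array([[f,0,float(m["cx"])],[0,f,float(m["cy"])],[0,0,1]])
def rays(m,px):
    px=np.asarray(px,float).reshape(-1,1,2)
    u=cv2.undistortPoints(px,K(m),np.array(m["dist"],float))[:,0]
    return np.c_[u,np.ones(len(u))]
def cloud(m,d):
    v,u=np.mgrid[0:384,0:512];r=rays(m,np.c_[u.ravel(),v.ravel()])
    X=(r*d.reshape(-1,1)-np.array(m["t"]))@np.array(m["R"]);return X.reshape(384,512,3)
def onplane(m,px,n,c):
    R=np.array(m["R"]);C=-R.T@np.array(m["t"]);w=rays(m,px)@R;n=np.asarray(n,float)
    return C+w*((c-C@n)/(w@n))[:,None]
def proj(m,X):
    rv,_=cv2.Rodrigues(np.array(m["R"],float));return cv2.projectPoints(np.asarray(X,float).reshape(-1,3),rv,np.array(m["t"],float),K(m),np.array(m["dist"],float))[0][:,0]
def rect(P):
    (c,s,a)=cv2.minAreaRect((P[:,:2]*1000).astype(np.float32));return np.round(c,1),np.round(s,1),round(a,1),len(P)
def load(n):
    z=np.load(n+"0.npz");return z,z["p"],z["d"]
E
python3 - <<'E'
from h import *
for n in("top","scene"):
    m,p,d=load(n);X=cloud(m,d);Z=X[...,2]
    v,u=np.mgrid[0:384,0:512]
    if n=="top": 
        rod=(u>320)&(u<375)&(v>185)&(v<230); rk=(u>110)&(u<156)&(v>165)&(v<248); st=(u>195)&(u<275)&(v>138)&(v<206)
        tbl=(u>300)&(u<420)&(v>290)&(v<330);print("table z",np.median(Z[tbl]))
    else:
        s=0.64;rod=(u>325*s)&(u<375*s)&(v>205*s)&(v<290*s); rk=(u>450*s)&(u<580*s)&(v>400*s)&(v<490*s)&(Z<.2);rk&=~((u>562*s)&(v>445*s)); st=(u>312*s)&(u<442*s)&(v>285*s)&(v<420*s)
    print(n)
    for lo,hi in((.15,.2),(.045,.065)):
        print(" rod",lo,rect(X[rod&(Z>lo)&(Z<hi)]))
    print(" hist rack",np.histogram(Z[rk],bins=np.arange(0,.15,.006))[0])
    k=rk&(Z>.03)&(Z<.038);print(" rack top",rect(X[k]))
    nl,lab=cv2.connectedComponents((rk&(Z>.07)).astype(np.uint8))
    for i in range(1,nl):
        q=X[lab==i]
        if len(q)>8: t=q[q[:,2]>np.percentile(q[:,2],90)-.006];print("  peg",rect(t),np.round(np.percentile(q[:,2],90),4))
    k=st&(Z>.06)&(Z<.15);q=X[k]
    # ransac-free plane: iterate
    c=q.mean(0);nn=np.array([-np.sin(.44),0,np.cos(.44)])
    off=np.median(q@nn)
    q2=q[abs(q@nn-off)<.008]
    for _ in range(5):
        c=q2.mean(0);nn=np.linalg.svd(q2-c,full_matrices=False)[2][2];nn*=np.sign(nn[2]);q2=q[abs((q-c)@nn)<.004]
    print(" face n",nn.round(4),"lean",np.arccos(nn[2]),"yaw",np.degrees(np.arctan2(-nn[1],-nn[0])),rect(q2),c)
    gp=q[(q-c)@nn>.04]
    _,lb,cc=cv2.kmeans(gp.astype(np.float32),2,None,(3,50,1e-5),3,cv2.KMEANS_PP_CENTERS)
    print(" glued",[ (cc[i].round(4),rect(gp[lb[:,0]==i])) for i in(0,1)])
m,p,d=load("top")
a=cv2.resize(p[135:250,105:285],None,fx=4,fy=4,interpolation=2);b=cv2.resize(p[175:260,310:390],None,fx=5,fy=5,interpolation=2)
H=460;c=np.zeros((max(a.shape[0],b.shape[0]),a.shape[1]+b.shape[1],3),np.uint8);c[:a.shape[0],:a.shape[1]]=a;c[:b.shape[0],a.shape[1]:]=b
c=cv2.resize(c,None,fx=.7,fy=.7);cv2.imwrite("pics/c.png",c[:,:,::-1])
E
```

```text
table z 0.0007438121029768379
top
 rod 0.15 (array([ 521. , -278.9]), array([23.4, 24. ]), 20.2, 118)
 rod 0.045 (array([ 521.1, -279.3]), array([69.9, 70.2]), 16.8, 540)
 hist rack [899  52  45  55  54 827 461  23  30  21  25  24  23  29  32  51  59  26
  48  56  12  43  48   0]
 rack top (array([524.1, 311. ]), array([ 68.6, 209.6]), 81.1, 1161)
  peg (array([511.7, 143.2]), array([380.6,  31.9]), 63.6, 87) 0.1337
  peg (array([477.3, 149.2]), array([361.1,  30. ]), 73.9, 84) 0.116
  peg (array([442.8, 154.9]), array([354.1,  29.1]), 85.0, 79) 0.0982
 face n [-0.425  -0.0204  0.905 ] lean 0.43948525065359223 yaw 2.7534461225211486 (array([613.3,  23.6]), array([101.9, 179.7]), 3.2, 2372) [0.61499867 0.0230011  0.11348212]Traceback (most recent call last):
  File "<stdin>", line 29, in <module>
IndexError: boolean index did not match indexed array along axis 0; size of axis is 1 but size of corresponding boolean axis is 3
```

```bash
cat > m.py <<'E'
from h import *
for n in("top","scene"):
    m,p,d=load(n);X=cloud(m,d);X[d==0]=-1;Z=X[...,2]
    v,u=np.mgrid[0:384,0:512]
    if n=="top": 
        rod=(u>320)&(u<375)&(v>185)&(v<230); rk=(u>110)&(u<156)&(v>165)&(v<248); st=(u>195)&(u<275)&(v>138)&(v<206)
    else:
        s=0.64;rod=(u>325*s)&(u<375*s)&(v>205*s)&(v<290*s); rk=(u>450*s)&(u<580*s)&(v>400*s)&(v<490*s)&(Z<.2);rk&=~((u>562*s)&(v>445*s)); st=(u>312*s)&(u<442*s)&(v>285*s)&(v<420*s)
    print(n)
    for lo,hi in((.15,.2),(.045,.065)):
        print(" rod",lo,rect(X[rod&(Z>lo)&(Z<hi)]))
    k=rk&(Z>.03)&(Z<.038);print(" rack top",rect(X[k]))
    nl,lab=cv2.connectedComponents((rk&(Z>.07)&(Z<.2)).astype(np.uint8))
    for i in range(1,nl):
        q=X[lab==i]
        if len(q)>8: t=q[q[:,2]>np.percentile(q[:,2],90)-.006];print("  peg",rect(t),np.round(np.percentile(q[:,2],90),4))
    k=st&(Z>.06)&(Z<.2);q=X[k]
    nn=np.array([-np.sin(.44),0,np.cos(.44)]);off=np.median(q@nn)
    q2=q[abs(q@nn-off)<.008]
    for _ in range(5):
        c=q2.mean(0);nn=np.linalg.svd(q2-c,full_matrices=False)[2][2];nn*=np.sign(nn[2]);q2=q[abs((q-c)@nn)<.004]
    print(" face n",nn.round(4),"lean",np.arccos(nn[2]),"yaw",np.degrees(np.arctan2(-nn[1],-nn[0])),rect(q2),c)
    gp=q[(q-c)@nn>.044]
    if len(gp)>4:
        _,lb,cc=cv2.kmeans(gp.astype(np.float32),2,None,(3,50,1e-5),3,cv2.KMEANS_PP_CENTERS)
        for i in (0,1): print(" glued top",cc[i].round(4),"foot",(cc[i]-.05*nn).round(4),(lb==i).sum())
m,p,d=load("top")
a=cv2.resize(p[135:250,105:285],None,fx=3,fy=3,interpolation=2);b=cv2.resize(p[175:260,310:390],None,fx=3,fy=3,interpolation=2)
c=np.zeros((345,a.shape[1]+b.shape[1],3),np.uint8);c[:a.shape[0],:a.shape[1]]=a;c[:b.shape[0],a.shape[1]:]=b
cv2.imwrite("pics/c.png",c[:,:,::-1])
E
python3 m.py
```

```text
top
 rod 0.15 (array([ 521. , -278.9]), array([23.4, 24. ]), 20.2, 118)
 rod 0.045 (array([ 521.1, -279.3]), array([69.9, 70.2]), 16.8, 540)
 rack top (array([524.1, 311. ]), array([ 68.6, 209.6]), 81.1, 1161)
  peg (array([591.1, 302.3]), array([18.9, 30. ]), 81.4, 86) 0.1336
  peg (array([524.2, 312.5]), array([19.3, 29.6]), 81.2, 83) 0.1159
  peg (array([457. , 321.5]), array([18.2, 29.3]), 78.9, 78) 0.0982
 face n [-0.425  -0.0204  0.905 ] lean 0.43948525065359223 yaw 2.7534461225211486 (array([613.3,  23.6]), array([101.9, 179.7]), 3.2, 2372) [0.61499867 0.0230011  0.11348212]
 glued top [0.589  0.0869 0.1571] foot [0.6102 0.0879 0.1119] 88
 glued top [ 0.5958 -0.0419  0.1578] foot [ 0.6171 -0.0408  0.1125] 88
scene
 rod 0.15 (array([ 559.5, -161.3]), array([272.1,  31. ]), 73.0, 109)
 rod 0.045 (array([ 523.9, -279.5]), array([78.1, 76.1]), 13.6, 251)
 rack top (array([526., 313.]), array([ 66.4, 211.8]), 81.1, 1139)
  peg (array([459.5, 322.1]), array([19.1, 29.4]), 87.9, 70) 0.0968
  peg (array([526. , 311.7]), array([20.9, 30.6]), 84.0, 85) 0.115
  peg (array([593.2, 302.2]), array([20.3, 30. ]), 82.4, 99) 0.1324
 face n [-0.4186 -0.0144  0.908 ] lean 0.43222661480439134 yaw 1.9727319107137136 (array([639.8, 102.2]), array([360.7, 156. ]), 72.2, 944) [0.6246565  0.0336422  0.11781285]
 glued top [0.593  0.0907 0.1582] foot [0.614  0.0914 0.1128] 54
 glued top [ 0.5991 -0.035   0.1582] foot [ 0.6201 -0.0343  0.1128] 34
```

View pics/c.png

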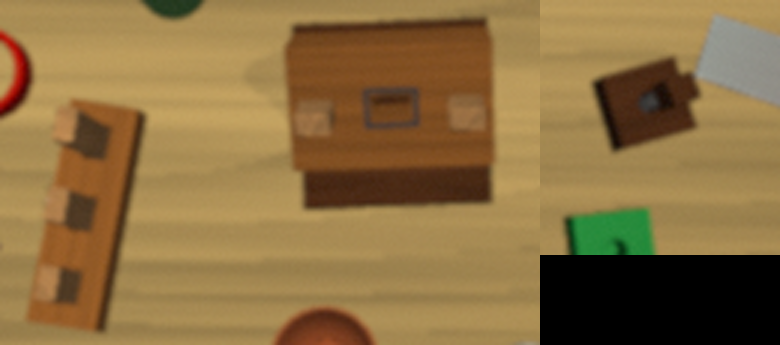

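The crop confirms the choice: the rod handle rises out of the brown holder, the empty socket lies between the two glued pegs, and the rack holds three plain pegs. Next I move above the rod.

```bash
python3 -m handwheel '[[[0,0,1,0.62,0.47,0,1],[0,0,1,0.62,0.47,0,1],[0,0,1,0.62,0.47,0,1],[0,0,1,0.62,0.47,0,1],[0,0,1,0.62,0.47,0,1],[0,0,1,0.62,0.47,0,1],[0,0,1,0.62,0.47,0,1],[0,0,1,0.62,0.47,0,1],[0,0,1,0.62,0.47,0,1],[0,0,1,0.62,0.47,0,1],[0,0,1,0.62,0.47,0,1],[0,0,1,0.62,0.47,0,1],[0,0,1,0.62,0.47,0,1],[0,0,1,0.62,0.47,0,1],[0,0,1,0.62,0.47,0,1],[0,0,1,0.62,0.47,0,1],[0,0,1,0.62,0.47,0,1],[0,0,1,0.62,0.47,0,1]]]' 40
cat >> h.py <<'E'
def tgt(pos,yaw,tilt=0,syaw=3.0):
    """world yaw of tool x; tilt about the stand's y; prints totals in row units"""
    o=get_obs();w,x,y,z=o["tool_rot"];Rc=Ro.from_quat([x,y,z,w])
    Rt=Ro.from_euler("z",yaw,degrees=True)*Ro.from_euler("x",180,degrees=True)
    s=np.radians(syaw);Rt=Ro.from_rotvec(-np.radians(tilt)*np.array([-np.sin(s),np.cos(s),0]))*Rt
    rv=(Rt*Rc.inv()).as_rotvec(degrees=True)/4;sh=(np.array(pos)-o["tcp_pos"])/.025
    print("t",o["time_s"],"tcp",np.round(o["tcp_pos"],4),"F",np.round(o["force"],1),"gap",round(o["finger_gap"],3),"turn",rv.round(2),"shift",sh.round(2))
E
python3 -c "
from h import *
tgt([.521,-.279,.2],107.4)"
```

```text
time_s: 1.95
tcp_pos: [0.4426, -0.3391, 0.2309]
tool_rot: [-0.0, 0.715, 0.699, 0.0]
force: [0.6, 1.0, 0.4]
finger_gap: 0.998
t 1.95 tcp [ 0.4426 -0.3391  0.2309] F [0.6 1.  0.4] gap 0.998 turn [-0.01 -0.01  4.69] shift [ 3.13  2.4  -1.24]
```

```bash
python3 -m handwheel '[[[0,0,0.94,0.63,0.48,0,1],[0,0,0.94,0.63,0.48,0,1],[0,0,0.94,0.63,0.48,0,1],[0,0,0.94,0.63,0.48,0,1],[0,0,0.94,0.62,0.48,0,1],[0,0,0,0,0,0,1],[0,0,0,0,0,0,1]]]' 40
python3 - <<'E'
from h import *
tgt([.521,-.279,.136],107.4)
m=camera_model("wrist");p,d=capture("wrist");X=cloud(m,d);Z=X[...,2];X[d==0]=-1
n=np.linalg.norm(X[...,:2]-[.521,-.279],axis=2)<.06
k=n&(Z>.165)&(Z<.185);print(rect(X[k]),np.median(Z[k]));print(rect(X[n&(Z>.047)&(Z<.062)]))
cv2.imwrite("pics/d.png",p[:,:,::-1])
E
```

```text
time_s: 2.65
tcp_pos: [0.5204, -0.2798, 0.2309]
tool_rot: [-0.0, 0.593, 0.805, -0.0]
force: [1.0, 0.7, 0.2]
finger_gap: 0.999
t 2.65 tcp [ 0.5204 -0.2798  0.2309] F [1.  0.7 0.2] gap 0.999 turn [-0.   -0.01  0.03] shift [ 0.02  0.03 -3.8 ]
(array([ 523.1, -278.3]), array([24. , 24.5]), 19.5, 1485) 0.17577464694370884
(array([ 522.8, -278.4]), array([69.3, 70.6]), 16.6, 4047)
```

View pics/d.png

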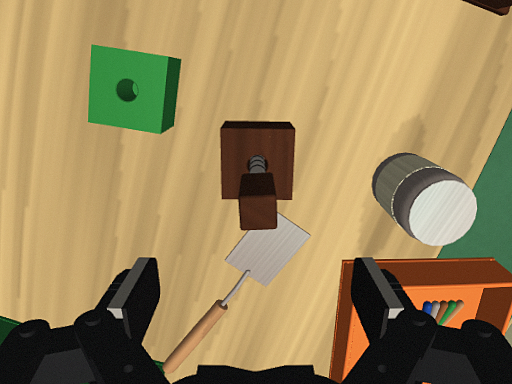

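The wrist view shows the rod handle at (258,205) above the brown holder, upright and between the jaws. I lower and grip.

```bash
python3 -m handwheel '[[[0,0,0.3,0.08,0.04,-0.9,1],[0,0,0,0,0,-0.9,1],[0,0,0,0,0,-0.9,1],[0,0,0,0,0,-0.9,1],[0,0,0,0,0,-0.2,1],[0,0,0,0,0,0,-1],[0,0,0,0,0,0,-1],[0,0,0,0,0,0,-1],[0,0,0,0,0,0,-1],[0,0,0,0,0,0,-1],[0,0,0,0,0,0,-1],[0,0,0,0,0,0,-1],[0,0,0,0,0,0,-1]]]' 60
python3 -c "
from h import *
n=np.array([-np.sin(.44)*np.cos(.0524),-np.sin(.44)*np.sin(.0524),np.cos(.44)])
tgt([.522,-.279,.136],108.6)
S=np.array([.6145,.0245,.112])
# tip to tcp distance ~0.126 ; want tip 50mm out of face
print(n); tgt(S+n*(.126+.05),93,25.2)"
```

```text
time_s: 4.0
tcp_pos: [0.5232, -0.2794, 0.1376]
tool_rot: [0.001, 0.584, 0.812, -0.0]
force: [-0.8, 0.1, 5.9]
finger_gap: 0.278
t 4.0 tcp [ 0.5232 -0.2794  0.1376] F [-0.8  0.1  5.9] gap 0.278 turn [0.02 0.02 0.03] shift [-0.05  0.02 -0.06]
[-0.42535484 -0.02230902  0.90475166]
t 4.0 tcp [ 0.5232 -0.2794  0.1376] F [-0.8  0.1  5.9] gap 0.278 turn [ 1.2  -6.19 -3.81] shift [ 0.66 12.    5.35]
```

```bash
python3 -m handwheel '[[[0,0,0,0,0,0.5,-1],[0,0,0,0,0,1,-1],[0,0,0,0,0,1,-1],[0,0,0,0,0,1,-1],[0,0,0,0,0,1.0,-1],[0,0,0,0,0,0.5,-1],[0.09,-0.48,-0.29,0.01,0.92,0.12,-1],[0.09,-0.48,-0.29,0.01,0.92,0.12,-1],[0.09,-0.48,-0.29,0.01,0.92,0.12,-1],[0.09,-0.48,-0.29,0.01,0.92,0.12,-1],[0.09,-0.48,-0.29,0.01,0.92,0.12,-1],[0.09,-0.48,-0.29,0.01,0.92,0.12,-1],[0.09,-0.48,-0.29,0.01,0.92,0.12,-1],[0.09,-0.48,-0.29,0.01,0.92,0.12,-1],[0.09,-0.48,-0.29,0.01,0.92,0.12,-1],[0.09,-0.48,-0.29,0.01,0.92,0.12,-1],[0.09,-0.48,-0.29,0.01,0.92,0.12,-1],[0.09,-0.48,-0.29,0.01,0.92,0.12,-1],[0.09,-0.48,-0.29,0.01,0.92,0.12,-1],[0,0,0,0,0,0,-1]]]' 60
cat > look.py <<'E'
from h import *
import sys
n=np.array([-np.sin(.44)*np.cos(.0524),-np.sin(.44)*np.sin(.0524),np.cos(.44)])
S=np.array([.6145,.0245,.112])
if __name__=="__main__":
    tgt(S+n*.2076,93,25.2)
    m=camera_model("wrist");p,d=capture("wrist");np.savez("w1.npz",p=p,d=d,**{k:np.array(v) for k,v in m.items()})
    X=cloud(m,d);X[d==0]=-1
    q=X[np.linalg.norm(X-S,axis=2)<.11];h=(q-S)@n
    f=q[abs(h)<.006];c=f.mean(0);nn=np.linalg.svd(f-c,full_matrices=False)[2][2];nn*=np.sign(nn[2])
    print("face n",nn.round(4),"offset of S",((S-c)@nn).round(4),len(f))
    g=q[(abs(h-.05)<.006)&(abs((q-S)[:,1])>.04)]
    for s in(1,-1):
        t=g[s*(g-S)[:,1]>0];print("glued",rect(t),t.mean(0).round(4),"foot",(t.mean(0)-.05*n).round(4))
    ex=np.array([np.cos(.44)*np.cos(.0524),np.cos(.44)*np.sin(.0524),np.sin(.44)]);ey=np.cross(n,ex)
    hole=q[(h<-.006)];rel=hole-S;print("in hole: x",np.percentile(rel@ex,[2,98]).round(4),"y",np.percentile(rel@ey,[2,98]).round(4),"z",np.percentile(rel@n,[2,50,98]).round(4),len(hole))
    cv2.imwrite(sys.argv[1],p[:,:,::-1]);print(proj(m,[S+a*ex*.0105+b*ey*.0165 for a in(-1,1) for b in(-1,1)]).round(0).tolist())
E
python3 look.py pics/e.png
```

```text
time_s: 6.0
tcp_pos: [0.5248, 0.0227, 0.2996]
tool_rot: [0.15, 0.67, 0.71, 0.159]
force: [-0.3, -0.4, -0.6]
finger_gap: 0.273
t 6.0 tcp [0.5248 0.0227 0.2996] F [-0.3 -0.4 -0.6] gap 0.273 turn [ 0.    0.02 -0.08] shift [ 0.06 -0.11  0.01]
face n [-0.4254 -0.0216  0.9047] offset of S -0.001 14409
glued (array([590.3,  89.1]), array([16.3, 29.5]), 2.5, 713) [0.5899 0.0893 0.1583] foot [0.6111 0.0904 0.1131]
glued (array([0., 0.]), array([0., 0.]), 0.0, 0) [nan nan nan] foot [nan nan nan]
in hole: x [-0.084   0.0114] y [-0.0315  0.0318] z [-0.0782 -0.0708 -0.0128] 1287
[[245.0, 176.0], [244.0, 145.0], [264.0, 176.0], [265.0, 145.0]]look.py:14: RuntimeWarning: Mean of empty slice.
  t=g[s*(g-S)[:,1]>0];print("glued",rect(t),t.mean(0).round(4),"foot",(t.mean(0)-.05*n).round(4))
  ret = um.true_divide(
```

View pics/e.png

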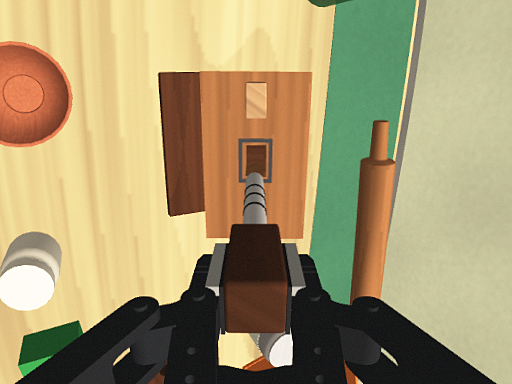

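The rim sits at cols 239–271 and rows 139–182, so its centre is (255,160.5). My predicted centre is (254.5,160.5), so the socket estimate holds and I push in.

```bash
python3 -m handwheel '[[[0,0.02,-0.08,0.06,-0.11,0.01,-1],[0,0,0,0.3,0.015,-0.63,-1],[0,0,0,0.3,0.015,-0.63,-1],[0,0,0,0.3,0.015,-0.63,-1],[0,0,0,0.3,0.015,-0.63,-1],[0,0,0,0.2,0.01,-0.42,-1],[0,0,0,0.2,0.01,-0.42,-1],[0,0,0,0,0,0,-1]]]' 60
python3 - <<'E'
from look import *
o=get_obs();w,x,y,z=o["tool_rot"];tz=Ro.from_quat([x,y,z,w]).apply([0,0,1]);print("tip out",(np.array(o["tcp_pos"])+tz*.1276-S)@n,(np.array(o["tcp_pos"])-S-.1*n).round(4),tz.round(4))
tgt(S+n*.1176,93,25.2)
E
```

```text
time_s: 6.85
tcp_pos: [0.567, 0.0191, 0.2146]
tool_rot: [0.15, 0.673, 0.707, 0.157]
force: [-1.0, 0.1, -1.1]
finger_gap: 0.274
tip out -0.01444369768749577 [-0.005  -0.0032  0.0121] [ 0.423   0.02   -0.9059]
t 6.85 tcp [0.567  0.0191 0.2146] F [-1.   0.1 -1.1] gap 0.274 turn [ 0.01 -0.04  0.05] shift [-0.1   0.11  0.15]
```

```bash
python3 -m handwheel '[[[0,0,0,0.085,0.05,-0.18,-1],[0,0,0,0.085,0.05,-0.18,-1],[0,0,0,0.085,0,-0.18,-1],[0,0,0,0.085,0,-0.18,-1],[0,0,0,0.05,0,-0.11,-1],[0,0,0,0.05,0,-0.11,-1],[0,0,0,0,0,0,-1]]]' 60
cat > dep.py <<'E'
from look import *
o=get_obs();w,x,y,z=o["tool_rot"];tz=Ro.from_quat([x,y,z,w]).apply([0,0,1]);print("tip out",(np.array(o["tcp_pos"])+tz*.1276-S)@n,"F.n",np.dot(o["force"],n))
E
python3 dep.py
```

```text
time_s: 7.55
tcp_pos: [0.5783, 0.022, 0.1925]
tool_rot: [0.151, 0.673, 0.707, 0.158]
force: [0.6, 0.3, -1.3]
finger_gap: 0.275
tip out -0.039273808210481896 F.n -1.4507099411879283
```

```bash
python3 -m handwheel '[[[0,0,0,0.085,0,-0.18,-1],[0,0,0,0.085,0,-0.18,-1],[0,0,0,0.05,0,-0.11,-1],[0,0,0,0.05,0,-0.11,-1],[0,0,0,0,0,0,-1]]]' 60
python3 dep.py
```

```text
time_s: 8.05
tcp_pos: [0.585, 0.0219, 0.1798]
tool_rot: [0.151, 0.672, 0.707, 0.157]
force: [-12.3, -0.9, 11.3]
finger_gap: 0.27
tip out -0.05363044162880094 F.n 15.49469879171821
```

```bash
python3 -m handwheel '[[[0,0,0,0.03,0,-0.07,-1],[0,0,0,0,0,0,-1],[0,0,0,0,0,0,-1],[0,0,0,0,0,0,-1]]]' 60
python3 dep.py; python3 look.py pics/f.png 2>/dev/null
```

```text
time_s: 8.45
tcp_pos: [0.5859, 0.0218, 0.18]
tool_rot: [0.151, 0.672, 0.708, 0.157]
force: [-21.5, -2.1, 25.2]
finger_gap: 0.273
tip out -0.05386825575630302 F.n 32.0124003967263
t 8.45 tcp [0.5859 0.0218 0.18  ] F [-21.5  -2.1  25.2] gap 0.273 turn [0.04 0.   0.02] shift [-2.39 -0.08  4.79]
face n [-0.4255 -0.0214  0.9047] offset of S -0.001 28255
glued (array([590.3,  89. ]), array([17.1, 29.8]), 3.4, 2334) [0.5898 0.0893 0.1582] foot [0.6111 0.0905 0.113 ]
glued (array([596.7, -48.8]), array([16.4, 14.5]), 5.9, 475) [ 0.5968 -0.0489  0.1584] foot [ 0.6181 -0.0478  0.1131]
in hole: x [-0.0846  0.0111] y [-0.0237  0.0249] z [-0.0742 -0.0538 -0.0082] 1262
[[233.0, 224.0], [232.0, 178.0], [264.0, 224.0], [264.0, 178.0]]
```

View pics/f.png

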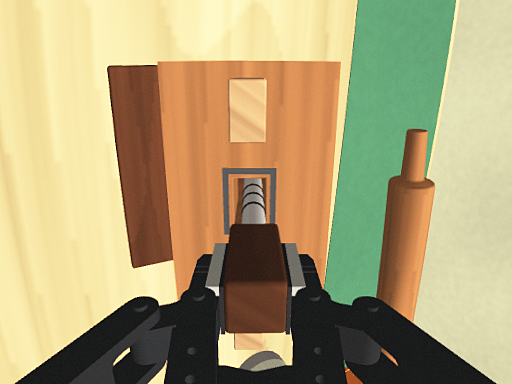

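The depth is 54 mm: the force doubled with no further advance, and the wrist depth of the socket floor also reads −53.8 mm. That means peg_b, the middle rack peg with its top measured at about 115 mm. I withdraw the rod and return it.

```bash
python3 -m handwheel '[[[0,0,0,-0.2,-0.01,0.43,-1],[0,0,0,-0.4,-0.02,0.85,-1],[0,0,0,-0.4,-0.02,0.85,-1],[0,0,0,-0.4,-0.02,0.85,-1],[0,0,0,-0.4,-0.02,0.85,-1],[0,0,0,-0.4,-0.02,0.85,-1],[-0.09,0.48,0.29,0,-0.92,-0.1,-1],[-0.09,0.48,0.29,0,-0.92,-0.1,-1],[-0.09,0.48,0.29,0,-0.92,-0.1,-1],[-0.09,0.48,0.29,0,-0.92,-0.1,-1],[-0.09,0.48,0.29,0,-0.92,-0.1,-1],[-0.09,0.48,0.29,0,-0.92,-0.1,-1],[-0.09,0.48,0.29,0,-0.92,-0.1,-1],[-0.09,0.48,0.29,0,-0.92,-0.1,-1],[-0.09,0.48,0.29,0,-0.92,-0.1,-1],[-0.09,0.48,0.29,0,-0.92,-0.1,-1],[-0.09,0.48,0.29,0,-0.92,-0.1,-1],[-0.09,0.48,0.29,0,-0.92,-0.1,-1],[-0.09,0.48,0.29,0,-0.92,-0.1,-1],[0,0,0,0,0,0,-1]]]' 60
python3 -c "
from h import *
tgt([.5228,-.279,.215],108.6)"
```

```text
time_s: 10.5
tcp_pos: [0.531, -0.2821, 0.2602]
tool_rot: [0.0, 0.587, 0.81, -0.002]
force: [0.2, 0.6, -0.8]
finger_gap: 0.271
t 10.5 tcp [ 0.531  -0.2821  0.2602] F [ 0.2  0.6 -0.8] gap 0.271 turn [ 0.04 -0.02  0.13] shift [-0.33  0.12 -1.81]
```

```bash
python3 -m handwheel '[[[0.04,-0.02,0.13,-0.33,0.12,-0.6,-1],[0,0,0,0,0,-0.6,-1],[0,0,0,0,0,-0.6,-1],[0,0,0,0,0,0,-1],[0,0,0,0,0,0,-1]]]' 60
python3 - <<'E'
from h import *
tgt([.5228,-.279,.1376],108.6)
m=camera_model("top");p,d=capture("top");X=cloud(m,d);X[d==0]=-1
w=camera_model("wrist");pw,dw=capture("wrist");Xw=cloud(w,dw);Xw[dw==0]=-1
q=Xw[(np.linalg.norm(Xw[...,:2]-[.5228,-.279],axis=2)<.03)&(Xw[...,2]>.075)&(Xw[...,2]<.165)]
for lo in(.08,.1,.12,.14): 
    t=q[(q[:,2]>lo)&(q[:,2]<lo+.02)]
    if len(t): print(lo,len(t),np.median(t,0).round(4))
k=(np.linalg.norm(Xw[...,:2]-[.5228,-.279],axis=2)<.06)&(abs(Xw[...,2]-.055)<.006);print(rect(Xw[k]))
cv2.imwrite("pics/g.png",pw[100:260,150:370,::-1].repeat(3,0).repeat(3,1))
E
```

```text
time_s: 11.0
tcp_pos: [0.5227, -0.2764, 0.2159]
tool_rot: [-0.0, 0.583, 0.813, 0.0]
force: [0.8, 0.6, 0.4]
finger_gap: 0.27
t 11.0 tcp [ 0.5227 -0.2764  0.2159] F [0.8 0.6 0.4] gap 0.27 turn [-0.01  0.   -0.03] shift [ 0.01 -0.1  -3.13]
0.08 39 [ 0.5208 -0.2697  0.0968]
0.1 130 [ 0.5209 -0.2699  0.111 ]
0.12 172 [ 0.521  -0.27    0.1305]
0.14 216 [ 0.5211 -0.27    0.1497]
(array([ 522.9, -278.6]), array([69.2, 71.1]), 16.6, 4718)
```

View pics/g.png

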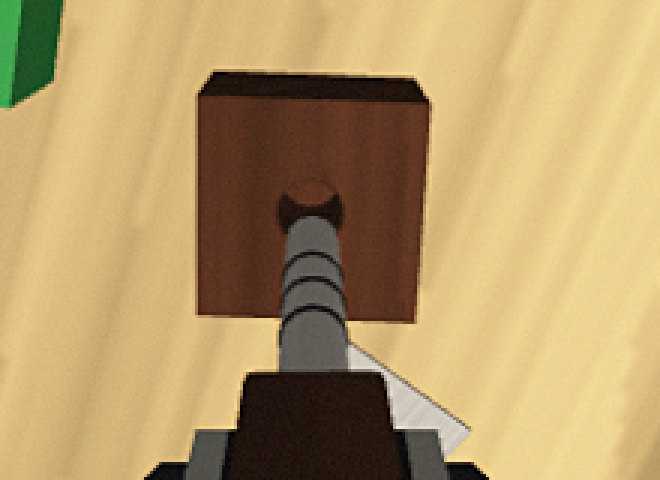

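The rod hangs vertical at (315,290), directly over the hole at (312,205) in the crop. After a small y correction I insert and release.

```bash
python3 -m handwheel '[[[0,0,0,0,-0.085,-0.3,-1],[0,0,0,0,0,-0.5,-1],[0,0,0,0,0,-0.5,-1],[0,0,0,0,0,-0.5,-1],[0,0,0,0,0,-0.5,-1],[0,0,0,0,0,-0.5,-1],[0,0,0,0,0,-0.24,-1],[0,0,0,0,0,0,-1]]]' 60
python3 -c "
from h import *
tgt([.5228,-.279,.1376],108.6)"
```

```text
time_s: 11.9
tcp_pos: [0.5221, -0.2785, 0.1389]
tool_rot: [-0.001, 0.583, 0.813, 0.0]
force: [0.9, -0.3, -0.9]
finger_gap: 0.274
t 11.9 tcp [ 0.5221 -0.2785  0.1389] F [ 0.9 -0.3 -0.9] gap 0.274 turn [-0.02 -0.01 -0.03] shift [ 0.03 -0.02 -0.05]
```

```bash
python3 -m handwheel '[[[0,0,0,0,0,0,0.5],[0,0,0,0,0,0,1],[0,0,0,0,0,0,1],[0,0,0,0,0,0.3,1],[0,0,0,0,0,0.9,1],[0,0,0,0,0,1,1],[0,0,0,0,0,1,1],[0,0,0,0,0,1,1],[0,0,0.5,0,0.5,0.5,1],[0,0,0.64,0,1,0,1],[0,0,0.64,0,1,0,1],[0,0,0.64,0,1,0,1],[0,0,0.64,0,1,0,1],[0,0,0.64,0,1,0,1],[0,0,0.64,0,1,0,1],[0,0,0.64,0,1,0,1],[0,0,0.64,0,1,0,1],[0,0,0.64,0,1,0,1],[0,0,0.64,0,1,0,1],[0,0,0.64,0,1,0,1]]]' 60
python3 - <<'E'
from h import *
tgt([.5245,.3,.24],171.3)
m=camera_model("top");p,d=capture("top");X=cloud(m,d);X[d==0]=-1
n=np.linalg.norm(X[...,:2]-[.521,-.279],axis=2)<.06
print("rod",rect(X[n&(X[...,2]>.15)&(X[...,2]<.2)]),np.median(X[n&(X[...,2]>.15)&(X[...,2]<.2)][:,2]))
E
```

```text
time_s: 13.9
tcp_pos: [0.522, 0.0104, 0.2577]
tool_rot: [-0.0, 0.349, 0.937, 0.0]
force: [-0.4, 0.1, -0.3]
finger_gap: 1.005
t 13.9 tcp [0.522  0.0104 0.2577] F [-0.4  0.1 -0.3] gap 1.005 turn [-0.01 -0.    8.05] shift [ 0.1  11.58 -0.71]
rod (array([ 506.7, -282.9]), array([25.7, 24.6]), 18.8, 122) 0.17419938890602885
```

The rod is back in the holder but leaning about 5° within the hole's slack, well inside the 14° limit. I go on to the rack.

```bash
python3 -m handwheel '[[[0,0,0.67,0.01,0.96,-0.06,1],[0,0,0.67,0.01,0.96,-0.06,1],[0,0,0.67,0.01,0.96,-0.06,1],[0,0,0.67,0.01,0.96,-0.06,1],[0,0,0.67,0.01,0.96,-0.06,1],[0,0,0.67,0.01,0.96,-0.06,1],[0,0,0.67,0.01,0.96,-0.06,1],[0,0,0.67,0.01,0.96,-0.06,1],[0,0,0.67,0.01,0.96,-0.06,1],[0,0,0.67,0.01,0.96,-0.06,1],[0,0,0.67,0.01,0.96,-0.06,1],[0,0,0.67,0.01,0.96,-0.06,1],[0,0,0,0,0,0,1],[0,0,0,0,0,0,1]]]' 60
python3 - <<'E'
from h import *
tgt([.5245,.3115,.085],171.3)
w=camera_model("wrist");pw,dw=capture("wrist");X=cloud(w,dw);X[dw==0]=-1
v,u=np.mgrid[0:384,0:512];n=np.linalg.norm(X[...,:2]-[.5245,.3115],axis=2)<.13
nl,lab=cv2.connectedComponents((n&(X[...,2]>.09)&(X[...,2]<.15)).astype(np.uint8))
for i in range(1,nl):
    q=X[lab==i]
    if len(q)>50: t=q[q[:,2]>np.percentile(q[:,2],95)-.004];print(rect(t),np.median(t[:,2]).round(4))
cv2.imwrite("pics/i.png",pw[:,:,::-1])
E
```

```text
time_s: 15.35
tcp_pos: [0.525, 0.2968, 0.2395]
tool_rot: [-0.0, 0.077, 0.997, 0.0]
force: [0.0, -1.0, -0.1]
finger_gap: 0.997
t 15.35 tcp [0.525  0.2968 0.2395] F [ 0.  -1.  -0.1] gap 0.997 turn [-0.   -0.01  0.05] shift [-0.02  0.59 -6.18]
(array([459.1, 321.4]), array([18.1, 29.4]), 81.4, 868) 0.097
(array([495.6, 412.7]), array([18.7, 30.4]), 25.2, 817) 0.105
(array([525.9, 311.7]), array([16.7, 30.6]), 82.6, 747) 0.115
(array([592.8, 301.2]), array([17.8, 30.9]), 82.6, 716) 0.133
```

View pics/i.png

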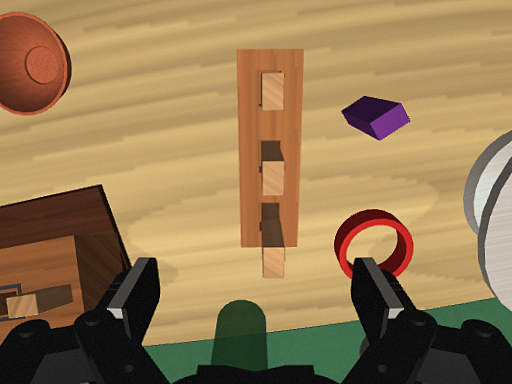

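The wrist view shows the middle peg at (272,178), the short one at (272,90), the tall one at (272,262) and the purple one at (376,117). I grip the middle peg.

```bash
python3 -m handwheel '[[[0,0,0.1,0.02,0.6,-0.5,1],[0,0,0,0,0,-1,1],[0,0,0,0,0,-1,1],[0,0,0,0,0,-1,1],[0,0,0,0,0,-1,1],[0,0,0,0,0,-1,1],[0,0,0,0,0,-0.7,1],[0,0,0,0,0,-0.3,1],[0,0,0,0,0,0,-1],[0,0,0,0,0,0,-1],[0,0,0,0,0,0,-1],[0,0,0,0,0,0,-1],[0,0,0,0,0,0,-1],[0,0,0,0,0,0,-1],[0,0,0,0,0,0,-1],[0,0,0,0,0,0,-1],[0,0,0,0,0,0,-1]]]' 60
python3 - <<'E'
from h import *
tgt([.5245,.3115,.077],171.3)
E
```

```text
time_s: 17.1
tcp_pos: [0.527, 0.3118, 0.0784]
tool_rot: [0.001, 0.075, 0.997, 0.001]
force: [-0.1, 0.3, 5.6]
finger_gap: 0.2
t 17.1 tcp [0.527  0.3118 0.0784] F [-0.1  0.3  5.6] gap 0.2 turn [-0.02  0.03 -0.03] shift [-0.1  -0.01 -0.05]
```

```bash
python3 -m handwheel '[[[0,0,0,0,0,0.4,-1],[0,0,0,0,0,0.8,-1],[0,0,0,0,0,1,-1],[0,0,0,0,0,1,-1],[0,0,0,0,0,1,-1],[0,0,0,0,0,1,-1],[0,0,0,0,0,1,-1],[0,0,0,0,0,0.3,-1]]]' 60
python3 - <<'E'
from look import *
tgt(S+n*.1384+[0,-.001,0],93,25.2)
E
```

```text
time_s: 17.9
tcp_pos: [0.5273, 0.312, 0.2433]
tool_rot: [0.002, 0.075, 0.997, 0.001]
force: [1.5, -1.3, 0.3]
finger_gap: 0.202
t 17.9 tcp [0.5273 0.312  0.2433] F [ 1.5 -1.3  0.3] gap 0.202 turn [  4.6   -4.96 -19.26] shift [  1.13 -11.66  -0.24]
```

```bash
python3 -m handwheel '[[[0.23,-0.25,-0.96,0.056,-0.583,0.02,-1],[0.23,-0.25,-0.96,0.056,-0.583,0.02,-1],[0.23,-0.25,-0.96,0.056,-0.583,0.02,-1],[0.23,-0.25,-0.96,0.056,-0.583,0.02,-1],[0.23,-0.25,-0.96,0.056,-0.583,0.02,-1],[0.23,-0.25,-0.96,0.056,-0.583,0.02,-1],[0.23,-0.25,-0.96,0.056,-0.583,0.02,-1],[0.23,-0.25,-0.96,0.056,-0.583,0.02,-1],[0.23,-0.25,-0.96,0.056,-0.583,0.02,-1],[0.23,-0.25,-0.96,0.056,-0.583,0.02,-1],[0.23,-0.25,-0.96,0.056,-0.583,0.02,-1],[0.23,-0.25,-0.96,0.056,-0.583,0.02,-1],[0.23,-0.25,-0.96,0.056,-0.583,0.02,-1],[0.23,-0.25,-0.96,0.056,-0.583,0,-1],[0.23,-0.25,-0.96,0.056,-0.583,0,-1],[0.23,-0.25,-0.96,0.056,-0.583,0,-1],[0.23,-0.25,-0.96,0.056,-0.583,0,-1],[0.23,-0.25,-0.96,0.056,-0.583,0,-1],[0.23,-0.25,-0.96,0.056,-0.583,0,-1],[0.23,-0.25,-0.96,0.056,-0.583,0,-1]]]' 60
python3 -m handwheel '[[[0,0,0,0,0,0,-1],[0,0,0,0,0,0,-1]]]' 60
python3 - <<'E'
from look import *
tgt(S+n*.1384+[0,-.001,0],93,25.2)
w=camera_model("wrist");p,d=capture("wrist");X=cloud(w,d);X[d==0]=-1
o=get_obs();a,x,y,z=o["tool_rot"];R=Ro.from_quat([a*0+x,y,z,a]).as_matrix();L=(X-np.array(o["tcp_pos"]))@R
k=(abs(L[...,0])<.03)&(abs(L[...,1])<.012)&(L[...,2]>-.06)&(L[...,2]<.08)
for lo,hi in((-.06,-.03),(-.03,0),(0,.02),(.02,.04),(.04,.06),(.06,.075)):
    t=L[k&(L[...,2]>=lo)&(L[...,2]<hi)]
    if len(t):print(lo,len(t),"toolx",np.percentile(t[:,0],[3,50,97]).round(4),"tooly",np.percentile(t[:,1],[3,97]).round(4),"zmin",t[:,2].min().round(4))
cv2.imwrite("pics/j.png",p[:,:,::-1])
ex=np.array([np.cos(.44)*np.cos(.0524),np.cos(.44)*np.sin(.0524),np.sin(.44)]);ey=np.cross(n,ex)
print(proj(w,[S+a*ex*.0105+b*ey*.0165 for a in(-1,1) for b in(-1,1)]).round(0).tolist())
E
```

```text
time_s: 19.9
tcp_pos: [0.5534, 0.0196, 0.2449]
tool_rot: [0.148, 0.671, 0.709, 0.159]
force: [0.8, -0.3, 0.3]
finger_gap: 0.205
time_s: 20.1
tcp_pos: [0.5537, 0.0203, 0.2454]
tool_rot: [0.148, 0.67, 0.71, 0.159]
force: [-0.6, -0.3, -0.8]
finger_gap: 0.204
t 20.1 tcp [0.5537 0.0203 0.2454] F [-0.6 -0.3 -0.8] gap 0.204 turn [-0.03 -0.03 -0.09] shift [ 0.08  0.   -0.33]
-0.06 4951 toolx [-0.0114  0.0057  0.0167] tooly [-0.011   0.0116] zmin -0.06
-0.03 1822 toolx [0.0104 0.0165 0.0172] tooly [-0.0113  0.0113] zmin -0.03
0 591 toolx [0.0162 0.0167 0.0172] tooly [-0.0071  0.0093] zmin 0.0002
0.02 449 toolx [0.0163 0.0168 0.0172] tooly [-0.0071  0.0096] zmin 0.02
0.04 323 toolx [0.0163 0.0168 0.0172] tooly [-0.0072  0.0095] zmin 0.0401
0.06 38 toolx [0.0152 0.0158 0.0168] tooly [-0.0052  0.0088] zmin 0.0601
[[240.0, 191.0], [240.0, 155.0], [264.0, 191.0], [264.0, 155.0]]
```

View pics/j.png

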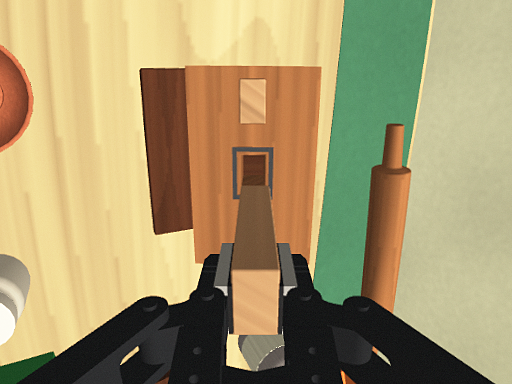

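The peg hangs straight, 1.8 mm off the tool centre towards +y, and the socket rim at (253,173) matches the prediction. I correct and insert.

```bash
python3 -m handwheel '[[[-0.03,-0.03,-0.09,0.08,-0.03,-0.33,-1],[0,0,0,0.255,0.013,-0.543,-1],[0,0,0,0.255,0.013,-0.543,-1],[0,0,0,0.255,0.013,-0.543,-1],[0,0,0,0.17,0.01,-0.36,-1],[0,0,0,0,0,0,-1]]]' 60
cat > dep2.py <<'E'
from look import *
o=get_obs();w,x,y,z=o["tool_rot"];Rr=Ro.from_quat([x,y,z,w]);tz=Rr.apply([0,0,1]);f=np.array(o["tcp_pos"])+tz*.0684+Rr.apply([.0018,0,0])-S
ex=np.array([np.cos(.44)*np.cos(.0524),np.cos(.44)*np.sin(.0524),np.sin(.44)]);ey=np.cross(n,ex)
F=np.array(o["force"]);print("foot x,y,z mm",(1000*np.array([f@ex,f@ey,f@n])).round(1),"F xyz",np.round([F@ex,F@ey,F@n],1))
tgt(o["tcp_pos"],93,25.2);print("per mm in ex",(ex/25).round(4))
E
python3 dep2.py
```

```text
time_s: 20.75
tcp_pos: [0.5787, 0.0211, 0.186]
tool_rot: [0.149, 0.672, 0.708, 0.158]
force: [-0.3, 0.3, 0.6]
finger_gap: 0.201
foot x,y,z mm [-1.1  0.4 13.9] F xyz [-0.   0.3  0.6]
t 20.75 tcp [0.5787 0.0211 0.186 ] F [-0.3  0.3  0.6] gap 0.201 turn [-0.01 -0.03 -0.  ] shift [0. 0. 0.]
per mm in ex [0.0361 0.0019 0.017 ]
```

```bash
python3 -m handwheel '[[[0,-0.03,0,0.04,0,0.02,-1],[0,0,0,0.085,0.004,-0.18,-1],[0,0,0,0.085,0.004,-0.18,-1],[0,0,0,0.085,0.004,-0.18,-1],[0,0,0,0.085,0.004,-0.18,-1],[0,0,0,0.085,0.004,-0.18,-1],[0,0,0,0,0,0,-1]]]' 60
python3 dep2.py
```

```text
time_s: 21.45
tcp_pos: [0.5909, 0.0208, 0.1702]
tool_rot: [0.152, 0.671, 0.709, 0.158]
force: [-34.0, -2.3, 35.8]
finger_gap: 0.201
foot x,y,z mm [ 3.5 -0.8 -5.6] F xyz [-15.6  -0.5  47. ]
t 21.45 tcp [0.5909 0.0208 0.1702] F [-34.   -2.3  35.8] gap 0.201 turn [ 0.03  0.03 -0.03] shift [0. 0. 0.]
per mm in ex [0.0361 0.0019 0.017 ]
```

It is catching on the rim, with the force pointing down the slope. I back off and compare peg and socket in one picture.

```bash
python3 -m handwheel '[[[0,0,0,-0.17,-0.01,0.36,-1],[0,0,0,-0.17,-0.01,0.36,-1],[0,0,0,-0.17,-0.01,0.36,-1],[0,0,0,0,0,0,-1],[0,0,0,0,0,0,-1]]]' 60
cat > rel.py <<'E'
from look import *
w=camera_model("wrist");p,d=capture("wrist");X=cloud(w,d);X[d==0]=-9
o=get_obs();a,x,y,z=o["tool_rot"];R=Ro.from_quat([x,y,z,a]).as_matrix();T=np.array(o["tcp_pos"]);L=(X-T)@R
k=(abs(L[...,0]-.0168)<.004)&(abs(L[...,1])<.016)
for lo,hi in((.0,.015),(.015,.03),(.03,.045),(.045,.06),(.06,.066)):
    t=L[k&(L[...,2]>=lo)&(L[...,2]<hi)]
    if len(t):print(lo,len(t),"toolx",np.median(t[:,0]).round(4),"tooly",np.percentile(t[:,1],[3,97]).round(4),"mid",np.percentile(t[:,1],[3,97]).mean().round(4))
# rim: greyish pixels on the face plane near S
h=(X-S)@n;hsv=cv2.cvtColor(p,cv2.COLOR_RGB2HSV)
rim=(abs(h)<.005)&(np.linalg.norm(X-S,axis=2)<.032)&(hsv[...,1]<90)
q=L[rim];print("rim px",rim.sum(),"tooly",np.percentile(q[:,1],[2,98]).round(4),"mid",np.percentile(q[:,1],[2,98]).mean().round(4),"toolx",np.percentile(q[:,0],[2,98]).round(4))
hole=(h<-.008)&(np.linalg.norm(X-S,axis=2)<.07)&(abs(L[...,0])<.03)
b=onplane(w,np.argwhere(hole)[:,::-1],n,S@n+.001);lb=(b-T)@R;print("hole@face tooly",np.percentile(lb[:,1],[1,99]).round(4),"toolx",np.percentile(lb[:,0],[1,99]).round(4),hole.sum())
f=X[(abs(h)<.006)&(np.linalg.norm(X-S,axis=2)<.09)];c=f.mean(0);nn=np.linalg.svd(f-c,full_matrices=False)[2][2];print("face normal in tool",(nn@R).round(4))
import sys
cv2.imwrite(sys.argv[1],cv2.resize(p[110:270,160:360,::-1],None,fx=3,fy=3))
E
python3 rel.py pics/k.png; python3 dep2.py
```

```text
time_s: 21.95
tcp_pos: [0.5785, 0.0202, 0.1933]
tool_rot: [0.152, 0.672, 0.707, 0.159]
force: [-0.2, 0.1, -0.2]
finger_gap: 0.202
0.0 468 toolx 0.0169 tooly [-0.0069  0.0097] mid 0.0014
0.015 369 toolx 0.0169 tooly [-0.0069  0.0098] mid 0.0015
0.03 294 toolx 0.017 tooly [-0.0071  0.0095] mid 0.0012
0.045 234 toolx 0.0171 tooly [-0.0073  0.0094] mid 0.0011
0.06 28 toolx 0.017 tooly [-0.0063  0.0083] mid 0.001
rim px 800 tooly [-0.0187  0.0159] mid -0.0014 toolx [-0.0198  0.0262]
hole@face tooly [-0.011  0.009] toolx [-0.0053  0.0195] 476
face normal in tool [ 5.0e-04  3.1e-03 -1.0e+00]
foot x,y,z mm [ 1.7 -0.5 20.3] F xyz [-0.4 -0.3 -0.6]
t 22.0 tcp [0.5783 0.0203 0.1929] F [-0.1 -0.3 -0.7] gap 0.203 turn [0.   0.05 0.01] shift [0. 0. 0.]
per mm in ex [0.0361 0.0019 0.017 ]
```

View pics/k.png

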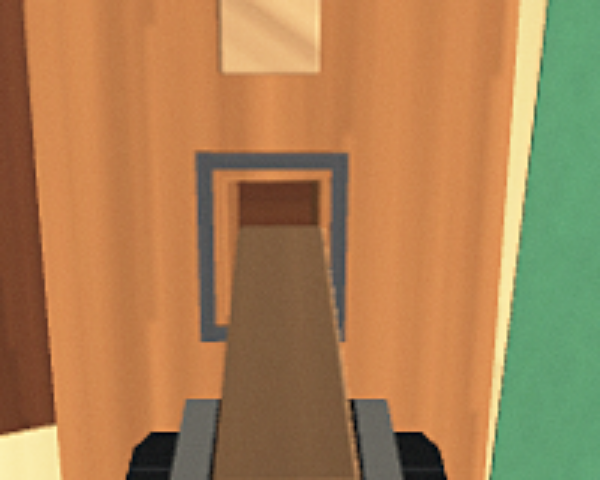

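In the same picture the peg sits about 2.4 mm too far up the slope and 1.2 mm low in y. I shift it and retry.

```bash
python3 -m handwheel '[[[0,0.03,0,-0.087,0.045,-0.04,-1],[0,0,0,0.085,0.004,-0.18,-1],[0,0,0,0.085,0.004,-0.18,-1],[0,0,0,0.085,0.004,-0.18,-1],[0,0,0,0.085,0.004,-0.18,-1],[0,0,0,0.085,0.004,-0.18,-1],[0,0,0,0.05,0.002,-0.11,-1],[0,0,0,0,0,0,-1]]]' 60
python3 dep2.py
```

```text
time_s: 22.8
tcp_pos: [0.5879, 0.022, 0.1663]
tool_rot: [0.151, 0.672, 0.708, 0.158]
force: [0.5, 0.1, -1.1]
finger_gap: 0.203
foot x,y,z mm [-0.9  0.7 -7.9] F xyz [-0.   0.1 -1.2]
t 22.8 tcp [0.5879 0.022  0.1663] F [ 0.5  0.1 -1.1] gap 0.203 turn [0.   0.01 0.01] shift [0. 0. 0.]
per mm in ex [0.0361 0.0019 0.017 ]
```

Inside with no force. I go down to about −48 mm.

```bash
python3 -m handwheel '[[[0,0,0,0.085,0.004,-0.18,-1],[0,0,0,0.085,0.004,-0.18,-1],[0,0,0,0.085,0.004,-0.18,-1],[0,0,0,0.085,0.004,-0.18,-1],[0,0,0,0,0,0,-1]]]' 60
python3 dep2.py
```

```text
time_s: 23.3
tcp_pos: [0.5963, 0.0224, 0.148]
tool_rot: [0.15, 0.672, 0.708, 0.158]
force: [-0.6, 0.2, 0.2]
finger_gap: 0.198
foot x,y,z mm [ -1.2   0.7 -28. ] F xyz [-0.4  0.3  0.4]
t 23.3 tcp [0.5963 0.0224 0.148 ] F [-0.6  0.2  0.2] gap 0.198 turn [0.   0.   0.01] shift [0. 0. 0.]
per mm in ex [0.0361 0.0019 0.017 ]
```

```bash
python3 -m handwheel '[[[0,0,0,0.085,0.004,-0.18,-1],[0,0,0,0.085,0.004,-0.18,-1],[0,0,0,0.085,0.004,-0.18,-1],[0,0,0,0.085,0.004,-0.18,-1],[0,0,0,0.05,0.002,-0.11,-1],[0,0,0,0.034,0.002,-0.07,-1],[0,0,0,0.034,0.002,-0.07,-1],[0,0,0,0,0,0,-1]]]' 60
python3 dep2.py
```

```text
time_s: 24.1
tcp_pos: [0.6083, 0.0229, 0.1252]
tool_rot: [0.151, 0.672, 0.708, 0.159]
force: [-1.9, -0.5, 2.5]
finger_gap: 0.204
foot x,y,z mm [  0.1   0.5 -53.7] F xyz [-0.7 -0.4  3.1]
t 24.1 tcp [0.6083 0.0229 0.1252] F [-1.9 -0.5  2.5] gap 0.204 turn [0.01 0.03 0.01] shift [0. 0. 0.]
per mm in ex [0.0361 0.0019 0.017 ]
```

```bash
python3 -m handwheel '[[[0,0,0,0.034,0.002,-0.07,-1],[0,0,0,0,0,0,-1]]]' 60
python3 dep2.py
python3 -m handwheel '[[[0,0,0,0,0,0,-0.2],[0,0,0,0,0,0,0],[0,0,0,0,0,0,0.3],[0,0,0,0,0,0,0.3],[0,0,0,0,0,0,0.3],[0,0,0,0,0,0,0.3],[0,0,0,-0.1,-0.005,0.22,0.3],[0,0,0,-0.2,-0.01,0.45,0.3],[0,0,0,-0.4,-0.02,0.9,0.3],[0,0,0,-0.4,-0.02,0.9,0.3],[0,0,0,-0.4,-0.02,0.9,0.3],[0,0,0,-0.4,-0.02,0.9,0.3],[0,0,0,0,0,0,0.3]]]' 60
python3 - <<'E'
from look import *
ex=np.array([np.cos(.44)*np.cos(.0524),np.cos(.44)*np.sin(.0524),np.sin(.44)]);ey=np.cross(n,ex)
for c in("wrist","top"):
    w=camera_model(c);p,d=capture(c);X=cloud(w,d);X[d==0]=-9
    L=(X-S)@np.array([ex,ey,n]).T
    k=(abs(L[...,0])<.018)&(abs(L[...,1])<.03)&(L[...,2]>.03)&(L[...,2]<.08)
    t=L[k];
    if len(t):print(c,"peg top",np.median(t,0).round(4),np.percentile(t[:,2],[50,95]),"y",np.percentile(t[:,1],[3,97]).round(4))
    g=L[(abs(L[...,0])<.018)&(abs(abs(L[...,1])-.065)<.02)&(L[...,2]>.04)&(L[...,2]<.08)]
    if len(g):print("  glued",np.median(g[:,2]).round(4),"x",np.median(g[:,0]).round(4),len(g))
    cv2.imwrite("pics/l_%s.png"%c,p[:,:,::-1])
    if c=="top":
        for ctr,lo in(([.521,-.279],.15),([.457,.3215],.085),([.591,.3023],.12)):
            q=X[(np.linalg.norm(X[...,:2]-ctr,axis=2)<.05)&(X[...,2]>lo)&(X[...,2]<.2)]
            if len(q):print(rect(q),np.median(q[:,2]).round(4))
E
```

```text
time_s: 24.3
tcp_pos: [0.6087, 0.0229, 0.1253]
tool_rot: [0.151, 0.671, 0.708, 0.158]
force: [-20.5, -1.5, 22.0]
finger_gap: 0.204
foot x,y,z mm [  0.4   0.5 -53.9] F xyz [-9.2 -0.4 28.7]
t 24.3 tcp [0.6087 0.0229 0.1253] F [-20.5  -1.5  22. ] gap 0.204 turn [ 0.02  0.01 -0.01] shift [0. 0. 0.]
per mm in ex [0.0361 0.0019 0.017 ]
time_s: 25.6
tcp_pos: [0.5629, 0.0201, 0.2345]
tool_rot: [0.154, 0.671, 0.707, 0.161]
force: [0.7, -0.3, 1.0]
finger_gap: 0.645
wrist peg top [-0.0023  0.0046  0.0509] [0.05094141 0.05213498] y [-0.0126  0.0161]
  glued 0.0509 x 0.0005 2250
top peg top [ 0.004  -0.0137  0.0472] [0.04716837 0.05476659] y [-0.0138 -0.0115]
  glued 0.0507 x 0.0003 193
(array([ 506.7, -282.2]), array([26.1, 24.3]), 15.4, 122) 0.174
(array([456.9, 321.4]), array([18.4, 29.7]), 80.8, 96) 0.0961
(array([591.2, 302. ]), array([18.6, 30.3]), 83.1, 99) 0.1316
```

View pics/l_wrist.png

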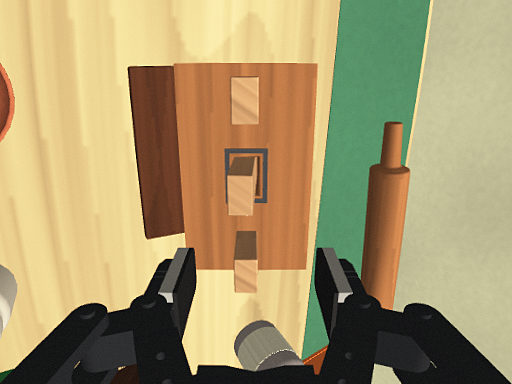

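The final wrist view shows the peg seated in the socket at (242,185), level with the glued pegs at (245,100) and (246,265), and the gripper is clear.

```bash
python3 -c "
from station import *
print(job_done())"
```

```text
the job is handed in; nothing more can be done
None
```

I probed the socket, returned the rod to its holder, and seated the 104 mm peg (peg_b). I handed the job in at about 26 s of the 67 s allowed.

- **Depth:** the rod stopped 53.9 mm in, with the axial force rising from 15 to 32 N and no further advance. The wrist camera read the socket floor at 53.8 mm, so the socket is the medium one. The rod stayed still there for about 0.3 s.
- **Peg:** the first insertion caught on the rim at about 47 N axial force. I backed off, compared peg and socket in one picture, and shifted about 2.4 mm down the slope and 1.2 mm along y. It then went in freely to 53.9 mm. Its top measured 50.9 mm out of the face in the wrist view, the same as the glued pegs. The top camera's reading of that peg top disagreed (about 47 mm), but it caught only a sliver of the peg.
- **Other pegs:** both are within about 1 mm of where they started.
- **Bystanders:** I kept the path clear of them but did not measure them at the end.

Two things are not perfectly straight:
- **Rod:** it leans about 5° in its holder, within the hole's slack and under the 14° limit. It read the same in two checks about 12 s apart.
- **Peg:** it leans slightly down the slope within the socket's slack, with its top 2 mm off the socket axis.

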